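# Take off the clamp sleeve and lay it in the sterilising tray

### The job

Unscrew the tall knurled clamp sleeve from the threaded stud of the tooth-model holder, lift it off, stand it upright, mouth down, on the green paper sheet and let go of it. Then take it again at a slant and lay it on its side in the steel tray, lengthways between the two rails, resting on both and not sticking out past their ends. Never drop it, and leave the spectacle case, phone and pliers where they are.

Things in the scene. Friction and masses are not known exactly. Their poses are not given: they have to be found in the camera images.
- sleeve: Loose tall clamp sleeve: a blind round aluminium nut, 34 mm outside diameter (35 mm over its twelve slight facets), 60 mm tall, 0.12 to 0.23 kg, with a dark knurl round its upper 36 mm. Origin at the centre of its open lower end (mouth); z runs along its axis to the closed end, up at the start. Bore 24 mm wide, 54 mm deep. Screwed on, its mouth starts 36 mm above the table.
- sleeve_mid (a point): Point on the sleeve's axis at half its length, 30 mm from either end; z along the axis towards the closed end.
- holder: Fixed tooth-model holder, origin on the table under the stud's axis, z up. Grey base 150 x 100 mm, from x = -43 to 107 mm; steel plate on it, then a pink horseshoe tooth model on the +x side, 15 mm or more clear of the sleeve and up to 32 mm high. A 33 mm round bushing, top at 36 mm, carries the stud, 19 mm across its threads.
- stud_top (a point): Top of the stud on its axis, 60 mm above the table: the sleeve's mouth must rise above it. The sleeve unscrews anticlockwise seen from above, climbs 16 mm a turn (1.7 mm of axial play), turns easily and stays where left. After at most 3.8 rad (220 degrees) the thread lets go and it pulls straight up; past about 5.8 rad it drops back into the thread.
- sheet: Thin fixed sheet of pale green paper, 150 x 150 mm, 2 mm thick. Origin under its centre on the table; z up.
- sheet_top (a point): Centre of the sheet's upper face, 2 mm above the table.
- tray: Fixed stainless tray 140 (x) x 180 (y) mm, rim 18 mm high, floor 3 mm; origin under its centre. Two round rails run along its y axis: 6 mm thick, 120 mm long, 22 mm apart between centres (x = -11 and 11 mm), tops 31 mm above the table, on legs at their ends. Nothing else stands in it.
- cradle (a point): Where the middle of the sleeve's axis comes to lie when it rests in the middle of the two rails, 44.7 mm above the table; x across the rails, y along them.
- spectacle_case: Loose black spectacle case, 62 x 160 x 42 mm, a bystander. Origin at the centre of its underside.
- phone: Loose dark phone, 74 x 150 x 9 mm, a bystander. Origin at the centre of its underside.
- pliers: Loose small steel pliers lying flat, about 45 x 140 x 13 mm, a bystander. Origin at the joint, on the underside.
Mind the look-alikes: they are no part of the job. Of the things that look like the sleeve, the middle-sized one is meant.

How it is judged:
By the outcome, as a careful person would: the job done as asked, in the order asked, and still so for the second after the job is handed in, with the robot touching nothing.
It also fails if it takes over 72 s, if anything falls off the work surface, if the arm or the gripper's body presses on something with over 40 N, if the wrist force passes 120 N, or if a joint passes its speed limit or range.

### The arm

A 6-joint arm with a two-finger parallel gripper is mounted at the origin on the work surface. World frame = base frame: x ahead of the robot, y to its left, z up, the work surface at z = 0. Lengths are in m, angles in degrees, forces in N, time in s.
With the tool pointing down it reaches from about 0.25 to 0.725 m from the base axis. Payload 9.7 kg.
Tool frame: the origin (TCP) lies midway between the tips of the shut fingers; the grasp point (between the pads) lies bot.hold_point_z behind it (bot.hold_point_z is the distance from the TCP to the grasp point, in m); z points along the fingers, y is the line along which they close (so a half turn about z gives the same grasp; the last joint's range is limited). The gripper opens to 85 mm and grips with 20 to 120 N. Pads are 22 mm wide; open, the fingers measure 114 mm over their backs; the gripper's body (76 mm by 85 mm) begins 54 mm behind the grasp point. The pads swing forward as they close: fully open they stand 13 mm farther back than shut.
Start: joints at [-76.834, 4.979, 10.078, 95.1, 0, 90], TCP at [0.125, -0.536, 0.231] pointing down, gripper open.
Joint ranges: [-179.16, 179.16], [-48.56, 103.87], [-65.8, 70.77], [-126.05, 130.52], [-82.76, 87.17], [-180, 180]. Speed limits (degrees/s): [127.2, 127.2, 147.25, 180, 180, 180].

### API

Orientations are given as [roll, pitch, yaw] about the fixed x, y, z axes, in that order (R = Rz(yaw) Ry(pitch) Rx(roll)).
In Python, from workcell import bot, camera, camera_model, ticket gives the robot as it stands.
- The arm moves only by the tool send_rows, never from a script. Its argument "targets" is text: rows parted by semicolons, each of 5 numbers parted by spaces: the shift along the tool's x, y, z in mm, then the turn about the tool's z in degrees, then the closure in counts, from 0 (fully open) to 255 (shut). A call has 1 to 20 rows; each row is the pose to reach, as a shift and turn from the pose commanded when the call began, along the tool's axes at that moment; what a row does not reach only later rows make up. A row lasts 1/8 s, in which the tool goes at most 62.5 mm and 10.7 degrees, less where a joint would pass 70% of its speed; a pose out of reach is approached as far as the arm can. A call with a gripper value outside its range is refused whole. The fingers move at their own pace and stop on an object; "newtons" is the grip in N (left out, the last holds). Time passes only in rows, so rows that repeat a pose let the fingers close. It gives the time, the measured TCP pose, the force, the opening and the grip force at its end, in the units of the state.
- bot.get_obs(): the state, without advancing time (a new reading comes with each control period).
- camera(name): name is "side" or "top" or "wrist"; returns the picture (420x560x3 uint8, blue, green, red); there is no depth.
- camera_model(name): a dict with "K" (3x3 intrinsics, pixels), "pose" (4x4, takes a point from camera to world coordinates); the wrist camera has in their place "T_tool_cam" (4x4, takes a point from camera to tool coordinates, whose origin is the TCP and whose axes are the flange's). Camera axes: x right, y down, z forward; pixel columns grow to the right and rows downward; lengths in m; the calibration is good to about 2 mm. The wrist camera is an equidistant fisheye: a pixel r from the principal point sees the ray r / f radians off the axis. A picture is of the moment at which its call begins: read the wrist's pose just before it. camera_model takes no time and is no camera call.
- ticket.job_done(): hands the job in; it is judged then, once.
The state is a dict: "time": time; "q": joint angles; "qd": joint speeds; "joint_efforts": joint torques, N m; "ee_pos": TCP position; "tcp_rot": TCP orientation; "wrist_force": force on the tool from outside, world axes, zero at the start; "torque": the same for the moment, N m; "opening": finger opening in m; "grasp_force": force on a finger pad.
Only numpy, scipy, OpenCV 4.12 (cv2) and the standard library are available. Lean on these libraries where they do the work, as an engineer would, in place of code of your own. Each camera call takes 0.05 s, during which the arm holds its last target. There are 200 camera calls.

## Working session

There is one attempt and no reset: what is moved stays moved. The work goes in short steps, Python scripts to look and compute and a tool call to move; the robot and the scene stay as the last step left them, time stands still between calls to the robot, and variables do not carry over. Pictures are saved under pics/ and viewed, at most 10 in all, crops included, and the job is handed in when it is done.

Besides the shell and the picture viewer there is one more tool, called as name(argument=value, ...), one argument or row to a line, values as JSON. send_rows: Moves the arm, as the interface text tells. Its arguments: {"type":"object","properties":{"targets":{"type":"string"},"newtons":{"type":"number"}},"required":["targets"]}

```bash
mkdir -p pics; ls; python3 - <<'E'
from workcell import bot,camera,camera_model
import cv2,numpy as np
np.set_printoptions(precision=4,suppress=True)
print(bot.get_obs(),bot.hold_point_z)
for n in("side","top"):
    im=camera(n);cv2.imwrite(f"pics/{n}0.png",im)
for n in("side","top","wrist"): print(n,camera_model(n))
E
```

```text
pics
{'time': 0.0, 'q': array([-76.8332,   5.0101,  10.0332,  95.1004,   0.0005,  90.0013]), 'qd': array([ 0.0558, -0.0485, -0.0253, -0.0362, -0.0062,  0.0868]), 'joint_efforts': array([ -0.0002, -52.0384,  46.4808,   0.0163,  -0.0001,   0.    ]), 'ee_pos': array([ 0.1252, -0.5353,  0.2306]), 'tcp_rot': array([-179.9226,   -0.0005,   13.1655]), 'wrist_force': array([-0.4027, -0.418 , -0.7291]), 'torque': array([ 0.0051, -0.0417,  0.0066]), 'grasp_force': 0.0, 'opening': 0.08543765796618367} 0.0187
side {'K': array([[407.993 ,   0.    , 281.6836],
       [  0.    , 407.993 , 207.176 ],
       [  0.    ,   0.    ,   1.    ]]), 'pose': array([[-0.9167, -0.2572,  0.3058,  0.2885],
       [-0.3994,  0.616 , -0.679 ,  0.648 ],
       [-0.0138, -0.7446, -0.6674,  0.6645],
       [ 0.    ,  0.    ,  0.    ,  1.    ]])}
top {'K': array([[504.5512,   0.    , 282.9691],
       [  0.    , 504.5512, 206.3812],
       [  0.    ,   0.    ,   1.    ]]), 'pose': array([[ 0.0275, -0.9969,  0.0736,  0.4517],
       [-0.9995, -0.0263,  0.017 ,  0.0429],
       [-0.015 , -0.074 , -0.9971,  1.4893],
       [ 0.    ,  0.    ,  0.    ,  1.    ]])}
wrist {'K': array([[325.1923,   0.    , 273.1799],
       [  0.    , 325.1923, 208.4317],
       [  0.    ,   0.    ,   1.    ]]), 'T_tool_cam': array([[-0.0014, -0.9559, -0.2937,  0.0752],
       [ 1.    , -0.0012, -0.0011, -0.001 ],
       [ 0.0007, -0.2937,  0.9559, -0.1433],
       [ 0.    ,  0.    ,  0.    ,  1.    ]])}
```

View pics/side0.png

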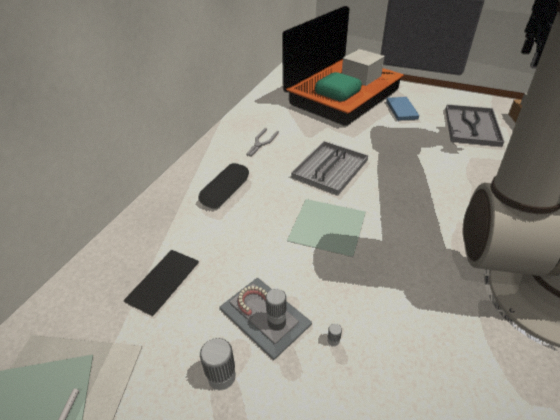

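View pics/top0.png

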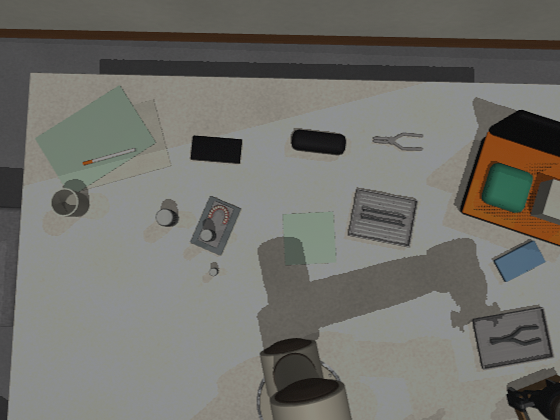

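The top view shows three knurled cylinders. In top and side pixels they are: large (167,217)/(217,360), middle (208,236)/(277,305) on the holder, and small (213,270)/(335,333). The middle one is the sleeve, because it is the middle size and sits on the stud beside the pink model. I'll confirm that in a crop and measure.

```bash
cat > h.py <<'E'
from workcell import bot,camera,camera_model
import cv2,numpy as np
from scipy.spatial.transform import Rotation as R
np.set_printoptions(precision=4,suppress=True)
def ray(n,px):
    m=camera_model(n);d=np.linalg.inv(m["K"])@[px[0],px[1],1.];P=m["pose"]
    d=P[:3,:3]@d;return P[:3,3],d/np.linalg.norm(d)
def tcp():
    o=bot.get_obs();T=np.eye(4);T[:3,:3]=R.from_euler('xyz',o['tcp_rot'],degrees=True).as_matrix();T[:3,3]=o['ee_pos'];return T
def wray(T,px):
    m=camera_model("wrist");K=m["K"];u=(np.array(px)-K[:2,2])/K[0,0];r=np.hypot(*u)+1e-12
    d=np.r_[u/r*np.sin(r),np.cos(r)];P=T@m["T_tool_cam"];return P[:3,3],P[:3,:3]@d
def plane(r,z): o,d=r;return o+d*(z-o[2])/d[2]
def tri(*rs):
    A=sum(np.eye(3)-np.outer(d,d) for o,d in rs);b=sum((np.eye(3)-np.outer(d,d))@o for o,d in rs)
    p=np.linalg.solve(A,b);return p,[np.linalg.norm(np.cross(p-o,d)) for o,d in rs]
E
python3 - <<'E'
from h import *
s=cv2.imread("pics/side0.png");t=cv2.imread("pics/top0.png")
a=cv2.resize(s[265:385,205:330],None,fx=3,fy=3,interpolation=2);b=cv2.resize(t[180:270,180:270],(360,360),interpolation=2)
c=cv2.resize(s[135:195,285:375],(360,240),interpolation=2);d=cv2.resize(t[180:255,340:430],(360,240),interpolation=2)
d=cv2.resize(t[180:255,340:430],(288,240),interpolation=2)
cv2.imwrite("pics/crop1.png",np.vstack([np.hstack([a,b]),np.hstack([c,d,np.zeros((240,a.shape[1]+360-648,3),np.uint8)])]))
print('sleeve',tri(ray("side",(277,293)),ray("top",(208,236))))
def cont(im,lo,hi,box):
    h=cv2.cvtColor(im,cv2.COLOR_BGR2HSV);m=cv2.inRange(h,lo,hi);k=np.zeros_like(m);x0,y0,x1,y1=box;k[y0:y1,x0:x1]=m[y0:y1,x0:x1]
    k=cv2.morphologyEx(k,cv2.MORPH_CLOSE,np.ones((3,3)));c=max(cv2.findContours(k,0,2)[0],key=cv2.contourArea);return c,cv2.boxPoints(cv2.minAreaRect(c))
for n,im,box in(("top",t,(270,200,345,275)),("side",s,(280,190,375,260))):
    c,q=cont(im,(50,20,40),(85,255,255),box);w=np.array([plane(ray(n,p),.002)[:2] for p in c[:,0]]).astype(np.float32)
    print("sheet",n,cv2.minAreaRect(w))
for n,im,box in(("top",t,(340,180,425,255)),("side",s,(285,135,375,198))):
    c,q=cont(im,(0,0,0),(179,255,135),box);w=np.array([plane(ray(n,p),.018)[:2] for p in c[:,0]]).astype(np.float32)
    print("tray",n,cv2.minAreaRect(w))
E
```

```text
sleeve (array([0.4682, 0.2719, 0.0965]), [np.float64(0.0012508863678920897), np.float64(0.00125088636789223)])
sheet top ((0.4709935188293457, -0.010675057768821716), (0.14959074556827545, 0.14940467476844788), 4.589407920837402)
sheet side ((0.47012680768966675, -0.009484104812145233), (0.1487732231616974, 0.14858296513557434), 4.557040691375732)
tray top ((0.5342435240745544, -0.221586674451828), (0.19039908051490784, 0.15524739027023315), 81.47209167480469)
tray side ((0.5321488976478577, -0.21078257262706757), (0.19760625064373016, 0.14513589441776276), 80.729248046875)
```

View pics/crop1.png

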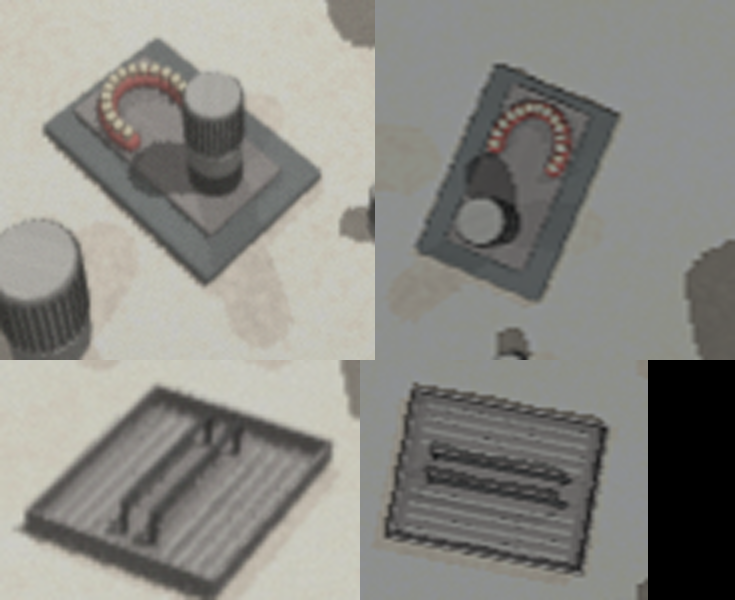

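The crop confirms it: the middle cylinder stands on the holder beside the pink horseshoe, with its top at about (276,297) side and (206,235) top. The tray's rails run lengthways. Next I'll move over the tray for a closer look with the wrist camera, pre-turning the tool on the way.

send_rows(
  targets="440 -232 0 -68 0;440 -232 0 -68 0;440 -232 0 -68 0;440 -232 0 -68 0;440 -232 0 -68 0;440 -232 0 -68 0;440 -232 0 -68 0;440 -232 0 -68 0;440 -232 0 -68 0;440 -232 0 -68 0;440 -232 0 -68 0;440 -232 0 -68 0",
)

```text
time: 1.6
ee_pos: [0.5002, -0.2104, 0.2315]
tcp_rot: [180.0, 0.0, 81.1]
wrist_force: [0.3, 0.3, 0.2]
opening: 0.0851
grasp_force: 0.0
```

```bash
python3 - <<'E'
from h import *
T=tcp();im=camera("wrist");np.save("T1.npy",T);cv2.imwrite("pics/w1.png",im);o=bot.get_obs();print(o['time'],o['q'],o['ee_pos'],o['tcp_rot'])
print(tri(ray("side",(276.3,296.7)),ray("top",(206.2,235))))
E
```

```text
1.65 [-22.7935   3.9443   9.0075  95.0384  -0.0035  76.1334] [ 0.5003 -0.2103  0.2316] [179.9767   0.0093  81.073 ]
(array([0.4692, 0.2771, 0.0923]), [np.float64(0.0005154141897511216), np.float64(0.0005154141897511606)])
```

View pics/w1.png

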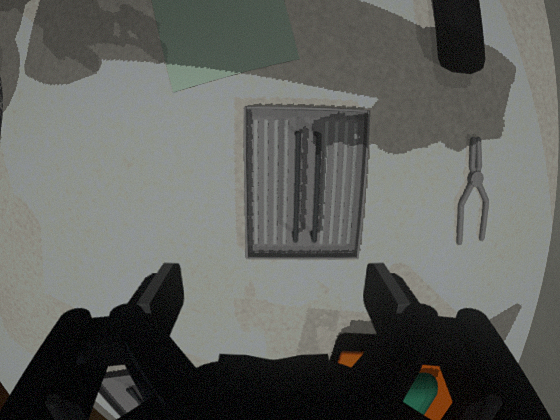

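The wrist view shows the tray at (246–369, 107–258), with rails from about (299,128) to (296,240) and (318,130) to (314,240). I'll move over the sheet for a second view.

send_rows(
  targets="150 -48 0 0 0;150 -48 0 0 0;150 -48 0 0 0;150 -48 0 0 0;150 -48 0 0 0",
)

```text
time: 2.28
ee_pos: [0.4765, -0.0544, 0.2315]
tcp_rot: [180.0, 0.0, 81.1]
wrist_force: [0.4, -0.5, -0.0]
opening: 0.0854
grasp_force: 0.0
```

```bash
python3 - <<'E'
from h import *
T=tcp();im=camera("wrist");np.save("T2.npy",T);cv2.imwrite("pics/w2.png",im);o=bot.get_obs();print(o['time'],o['ee_pos'])
T1=np.load("T1.npy")
c=[plane(wray(T1,p),.018) for p in((246,107),(369,108),(357,257),(247,257))];print(np.array(c),np.mean(c,0))
r=[plane(wray(T1,p),.031) for p in((299,128),(296,240),(318,130),(314,240))];r=np.array(r);print(r,r.mean(0),np.linalg.norm(r[0]-r[1]),np.degrees(np.arctan2(*(r[0]-r[1])[1::-1])),np.degrees(np.arctan2(*(r[2]-r[3])[1::-1])))
E
```

```text
2.325 [ 0.4765 -0.0547  0.2313]
[[ 0.4836 -0.1253  0.018 ]
 [ 0.618  -0.1448  0.018 ]
 [ 0.5875 -0.3218  0.018 ]
 [ 0.4535 -0.2993  0.018 ]] [ 0.5357 -0.2228  0.018 ]
[[ 0.5359 -0.1564  0.031 ]
 [ 0.5151 -0.2808  0.031 ]
 [ 0.5555 -0.1613  0.031 ]
 [ 0.5356 -0.2842  0.031 ]] [ 0.5355 -0.2207  0.031 ] 0.12612759827703565 80.53831231060391 80.81359972185871
```

View pics/w2.png

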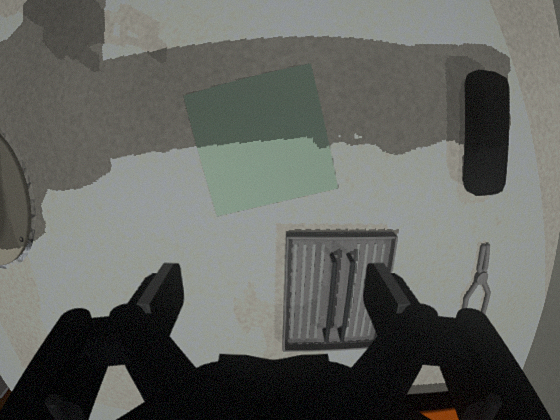

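send_rows(
  targets="0 300 0 0 0;0 300 0 0 0;0 300 0 0 0;0 300 0 0 0;0 300 0 0 0;0 300 0 0 0",
)

```text
time: 3.08
ee_pos: [0.7742, -0.1021, 0.2295]
tcp_rot: [-180.0, 0.0, 81.1]
wrist_force: [-0.0, -0.4, 0.2]
opening: 0.0855
grasp_force: 0.0
```

The second view shows the sheet corners at (184,94), (311,64), (339,187) and (217,216), and the rail ends at about (337,254)/(352,254) and (327,338)/(342,337). Now I'll see what the arm does just past its reach.

send_rows(
  targets="0 200 0 0 0;0 200 0 0 0;0 200 0 0 0;0 200 0 0 0;0 200 0 0 0",
)

```text
time: 3.7
ee_pos: [0.8432, -0.1137, 0.1699]
tcp_rot: [176.2, -0.1, 81.1]
wrist_force: [0.2, 0.6, 0.8]
opening: 0.0851
grasp_force: 0.0
```

```bash
python3 - <<'E'
from h import *
T1=np.load("T1.npy");T2=np.load("T2.npy")
for a,b in(((299,128),(337,254)),((296,240),(327,338)),((318,130),(352,254)),((314,240),(342,337))): print(tri(wray(T1,a),wray(T2,b)))
c=np.array([plane(wray(T2,p),.002) for p in((184,94),(311,64),(339,187),(217,216))]);print(c,c.mean(0))
print(bot.get_obs())
E
```

```text
(array([ 0.5379, -0.157 ,  0.0185]), [np.float64(0.0011423242951683532), np.float64(0.0011423242951684792)])
(array([ 0.5156, -0.285 ,  0.021 ]), [np.float64(0.00037483521923727174), np.float64(0.0003748352192371993)])
(array([ 0.5582, -0.1626,  0.014 ]), [np.float64(0.0004705462072484789), np.float64(0.000470546207248534)])
(array([ 0.537 , -0.2891,  0.0195]), [np.float64(0.0004948083646584863), np.float64(0.0004948083646587108)])
[[ 0.3902  0.0599  0.002 ]
 [ 0.5387  0.0692  0.002 ]
 [ 0.552  -0.078   0.002 ]
 [ 0.4011 -0.0911  0.002 ]] [ 0.4705 -0.01    0.002 ]
{'time': 3.7, 'q': array([ -7.6757,  53.4945,  70.7511, 103.4554,  -0.0012,  91.1827]), 'qd': array([ 0.198 ,  1.7298,  0.1211, -2.8807,  0.145 ,  0.0312]), 'joint_efforts': array([ -0.27  , -94.6591,  44.0572,  -0.7418,  -0.0087,  -0.0008]), 'ee_pos': array([ 0.8432, -0.1137,  0.1699]), 'tcp_rot': array([176.1995,  -0.0772,  81.1441]), 'wrist_force': array([0.2435, 0.5981, 0.7894]), 'torque': array([-0.0246,  0.0892,  0.0068]), 'grasp_force': 0.0, 'opening': 0.08506386276643287}
```

Past its reach the tool tilts by a few degrees. The sleeve has to be laid on its side and the rows have no tilt, so I need to know whether that tilt persists when backing off.

send_rows(
  targets="0 -60 0 0 0;0 -60 0 0 0;0 -60 0 0 0",
)

```text
time: 4.08
ee_pos: [0.7808, -0.1035, 0.1649]
tcp_rot: [176.5, -0.1, 81.2]
wrist_force: [0.1, -0.2, 0.4]
opening: 0.0854
grasp_force: 0.0
```

```bash
python3 - <<'E'
from h import *
o=bot.get_obs();print(o['q'],o['ee_pos'],o['tcp_rot'])
E
```

```text
[-7.5487 36.51   43.1337 93.0897 -0.0041 91.2759] [ 0.7808 -0.1035  0.1649] [176.4667  -0.0746  81.1776]
```

The tilt persists after backing off, so I can add tilt step by step by pushing past the reach limit. I'll use that later for the slanted grasp: hold it tilted in the rail direction, then a half turn about tool z lays the sleeve down. For the unscrewing I need the tool vertical again, so I'll push inward at the near limit to undo the 3.5°.

send_rows(
  targets="0 -500 -80 0 0;0 -500 -80 0 0;0 -500 -80 0 0;0 -500 -80 0 0;0 -500 -80 0 0;0 -500 -80 0 0;0 -500 -80 0 0;0 -500 -80 0 0;0 -500 -80 0 0;0 -500 -80 0 0",
)

```text
time: 5.32
ee_pos: [0.2866, -0.0267, 0.2147]
tcp_rot: [176.0, -0.1, 81.2]
wrist_force: [0.2, -0.3, -0.3]
opening: 0.0855
grasp_force: 0.0
```

send_rows(
  targets="0 -120 0 0 0;0 -120 0 0 0;0 -120 0 0 0",
)

```text
time: 5.7
ee_pos: [0.1842, -0.0087, 0.2125]
tcp_rot: [177.4, 0.1, 81.2]
wrist_force: [0.5, -0.2, -0.3]
opening: 0.0853
grasp_force: 0.0
```

```bash
python3 - <<'E'
from h import *
o=bot.get_obs();print(o['q'],o['ee_pos'],o['tcp_rot'])
E
```

```text
[ -2.1426 -48.381  -29.4697 106.3255  -0.3567  96.6499] [ 0.1842 -0.0087  0.2125] [177.3903   0.0546  81.1982]
```

send_rows(
  targets="0 -120 0 0 0;0 -120 0 0 0",
)

```text
time: 5.95
ee_pos: [0.1475, 0.0136, 0.2386]
tcp_rot: [-179.5, 0.9, 81.1]
wrist_force: [0.6, 0.2, 0.4]
opening: 0.0855
grasp_force: 0.0
```

send_rows(
  targets="0 0 0 0 0;0 0 0 0 0",
)

```text
time: 6.2
ee_pos: [0.1476, 0.0133, 0.2375]
tcp_rot: [-179.5, 0.9, 81.2]
wrist_force: [0.4, 0.6, 0.9]
opening: 0.0855
grasp_force: 0.0
```

```bash
python3 - <<'E'
from h import *
o=bot.get_obs();print(o['q'],o['ee_pos'],o['tcp_rot'])
E
```

```text
[  6.6529 -48.3849 -26.4    112.6994  -0.774  105.4762] [0.1476 0.0133 0.2375] [-179.5178    0.9366   81.1855]
```

send_rows(
  targets="270 270 0 0 0;270 270 0 0 0;270 270 0 0 0;270 270 0 0 0;270 270 0 0 0;270 270 0 0 0;270 270 0 0 0;270 270 0 0 0;270 270 0 0 0",
)

```text
time: 7.32
ee_pos: [0.4544, 0.2376, 0.2316]
tcp_rot: [-179.6, 0.9, 81.1]
wrist_force: [-0.0, -0.1, -0.2]
opening: 0.0855
grasp_force: 0.0
```

```bash
python3 - <<'E'
from h import *
T=tcp();im=camera("wrist");np.save("T3.npy",T);cv2.imwrite("pics/w3.png",im);o=bot.get_obs();print(o['time'],o['q'],o['ee_pos'],o['tcp_rot'])
E
```

```text
7.375 [ 27.8666   0.7475   5.7366  95.8471  -0.4555 126.7715] [0.4543 0.2377 0.2319] [-179.5854    0.8784   81.1017]
```

View pics/w3.png

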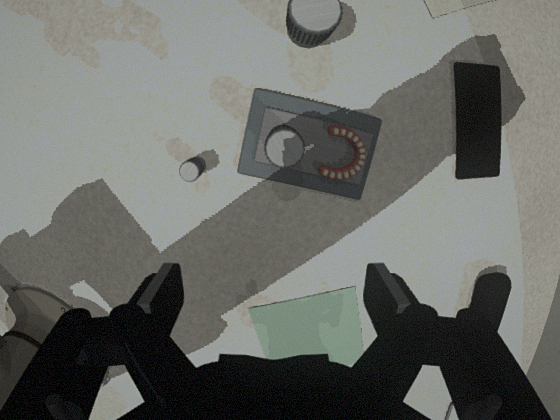

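The sleeve top shows at about (284,145), with the small look-alike at (190,170) and the big one at (315,20). I'll turn that pixel into a position.

```bash
python3 - <<'E'
from h import *
T=np.load("T3.npy");im=cv2.imread("pics/w3.png")
g=cv2.GaussianBlur(cv2.cvtColor(cv2.resize(im[115:180,250:320],None,fx=4,fy=4,interpolation=2),6),(5,5),1)
c=cv2.HoughCircles(g,3,1.5,20,param1=80,param2=.5,minRadius=55,maxRadius=95);print(None if c is None else c[0][:4]/4+[250,115,0])
for p in((284,145),): 
  print(plane(wray(T,p),.096),tri(wray(T,p),ray("side",(276.3,296.7)),ray("top",(206.2,235))))
cv2.imwrite("pics/c3.png",cv2.resize(im[105:190,240:330],None,fx=6,fy=6,interpolation=2))
E
```

```text
[[284.3125 148.5625  18.175 ]
 [282.8125 139.9375  15.4   ]
 [289.1875 145.1875  23.5375]
 [287.6875 152.3125  22.7125]]
[0.4693 0.281  0.096 ] (array([0.4691, 0.2784, 0.0926]), [np.float64(0.0022160742424071535), np.float64(0.001313281031864712), np.float64(0.0012912500828922884)])
```

View pics/c3.png

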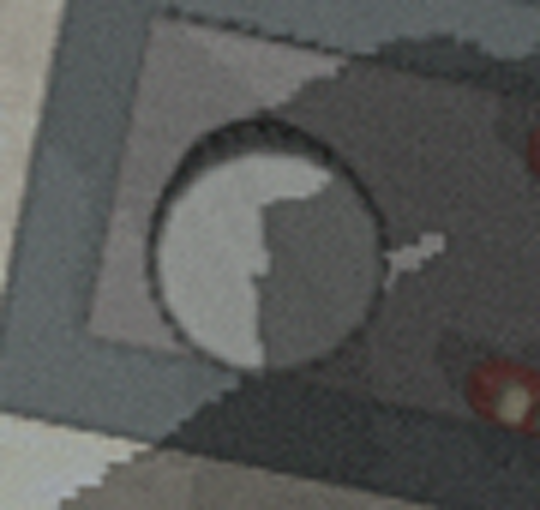

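The enlarged disc is centred at (285,148.5), which puts the sleeve axis at (0.470, 0.278) with its top about 94 mm up; this agrees with the fixed cameras. I'll descend and grip.

send_rows(
  targets="45 10 60 0 0;45 10 110 0 0;45 10 140 0 0;45 10 171 0 0;45 10 171 0 0;45 10 171 0 0",
  newtons=45,
)

```text
time: 8.12
ee_pos: [0.4702, 0.279, 0.0612]
tcp_rot: [-179.6, 0.8, 81.1]
wrist_force: [-1.0, 0.2, -0.9]
opening: 0.0853
grasp_force: 0.0
```

send_rows(
  targets="0 0 0 0 255;0 0 0 0 255;0 0 0 0 255;0 0 0 0 255;0 0 0 0 255;0 0 0 0 255",
)

```text
time: 8.88
ee_pos: [0.4699, 0.2791, 0.0598]
tcp_rot: [-179.5, 0.9, 81.1]
wrist_force: [-1.1, -0.9, 6.1]
opening: 0.0336
grasp_force: 44.6
```

```bash
python3 - <<'E'
from h import *
o=bot.get_obs();print(o)
E
```

```text
{'time': 8.875, 'q': array([ 30.9163,   5.623 ,  -8.2201,  77.0871,  -0.4072, 129.7782]), 'qd': array([ 0.0667, -0.0336,  0.0112,  0.0075, -0.0476, -0.0377]), 'joint_efforts': array([ -0.1166, -49.4307,  43.951 ,  -0.3565,  -0.0236,  -0.0161]), 'ee_pos': array([0.4699, 0.2791, 0.0598]), 'tcp_rot': array([-179.5456,    0.9081,   81.145 ]), 'wrist_force': array([-1.0781, -0.9105,  6.0841]), 'torque': array([-0.1153,  0.1703, -0.0028]), 'grasp_force': 44.6193462330848, 'opening': 0.03357613241230886}
```

send_rows(
  targets="0 0 -0.4 -10 255;0 0 -0.9 -20 255;0 0 -1.3 -30 255;0 0 -1.8 -40 255;0 0 -2.2 -50 255;0 0 -2.7 -60 255;0 0 -3.1 -70 255;0 0 -3.6 -80 255",
)

```text
time: 9.88
ee_pos: [0.4693, 0.2786, 0.0625]
tcp_rot: [-178.9, -0.4, 161.5]
wrist_force: [-1.4, -2.1, 1.5]
opening: 0.0337
grasp_force: 44.8
```

send_rows(
  targets="0 0 -0.4 -10 255;0 0 -0.9 -20 255;0 0 -1.3 -30 255;0 0 -1.8 -40 255;0 0 -2.2 -50 255;0 0 -2.7 -60 255;0 0 -3.1 -70 255;0 0 -3.6 -80 255",
)

```text
time: 10.88
ee_pos: [0.469, 0.2778, 0.066]
tcp_rot: [179.8, -1.2, -118.6]
wrist_force: [-4.2, -6.3, 2.1]
opening: 0.0331
grasp_force: 45.0
```

send_rows(
  targets="0 0 -0.4 -10 255;0 0 -0.9 -20 255;0 0 -1.3 -30 255;0 0 -1.8 -40 255;0 0 -2.2 -50 255;0 0 -2.7 -60 255;0 0 -3.1 -70 255;0 0 -3.1 -70 255",
)

```text
time: 11.88
ee_pos: [0.4702, 0.2786, 0.0693]
tcp_rot: [179.0, -0.3, -49.0]
wrist_force: [4.0, -4.6, -0.2]
opening: 0.0336
grasp_force: 44.7
```

```bash
python3 - <<'E'
from h import *
o=bot.get_obs();print(o['q'],o['ee_pos'],o['tcp_rot'],o['wrist_force'],o['torque'])
E
```

```text
[  30.8931    5.4553   -7.3321   78.1859   -0.4763 -100.1472] [0.4702 0.2786 0.0693] [178.958   -0.2973 -48.953 ] [ 4.0049 -4.5813 -0.1669] [-0.8326 -0.7881  0.0018]
```

send_rows(
  targets="0 0 -2 0 255;0 0 -4 0 255;0 0 -6 0 255",
)

```text
time: 12.25
ee_pos: [0.4695, 0.2788, 0.0748]
tcp_rot: [178.9, -0.2, -49.0]
wrist_force: [1.3, -4.1, -4.8]
opening: 0.0332
grasp_force: 45.2
```

send_rows(
  targets="0 0 -10 0 255;0 0 -25 0 255;0 0 -45 0 255;0 0 -60 0 255;0 0 -60 0 255",
)

```text
time: 12.88
ee_pos: [0.4712, 0.2807, 0.1372]
tcp_rot: [179.1, -0.2, -48.9]
wrist_force: [0.1, 0.0, -1.7]
opening: 0.0331
grasp_force: 45.5
```

```bash
python3 - <<'E'
from h import *
im=camera("side");cv2.imwrite("pics/s4.png",cv2.resize(im[200:400,200:400],None,fx=3,fy=3));T=tcp();o=bot.get_obs();print(o['ee_pos'],o['tcp_rot'],o['wrist_force'],o['opening'])
d=np.r_[.4705,-.010,o['ee_pos'][2]]-T[:3,3];print(T[:3,:3].T@d*1000)
E
```

```text
[0.4708 0.2803 0.136 ] [179.0323  -0.2294 -48.8626] [ 0.8965  0.6225 -1.257 ] 0.033255356458897274
[218.4691 191.1965   4.1044]
```

View pics/s4.png

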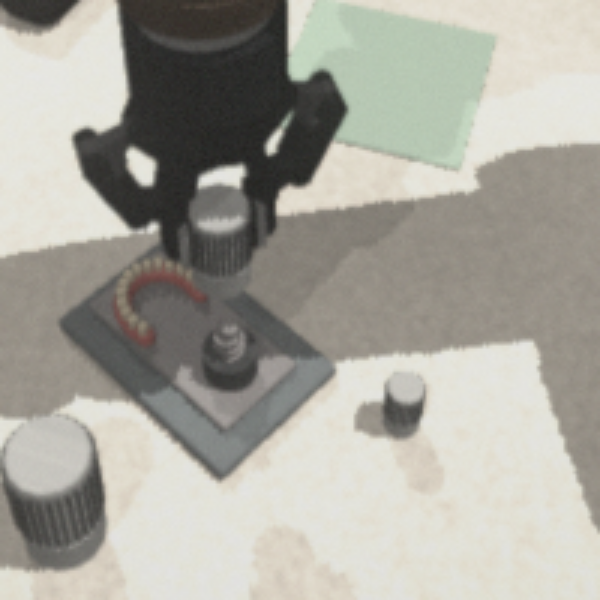

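The sleeve is clear of the bare stud (about (230,340) in the crop). I'll carry it over to the sheet.

send_rows(
  targets="218 191 4 0 255;218 191 4 0 255;218 191 4 0 255;218 191 4 0 255;218 191 4 0 255;218 191 4 0 255;218 191 50 0 255;218 191 90 0 255;218 191 105 0 255;218 191 110 0 255;218 191 110 0 255",
)

```text
time: 14.3
ee_pos: [0.4696, -0.0111, 0.0307]
tcp_rot: [179.0, -0.3, -48.8]
wrist_force: [0.8, 0.3, -2.1]
opening: 0.033
grasp_force: 45.7
```

send_rows(
  targets="0 0 1 0 255;0 0 2 0 255",
)

```text
time: 14.55
ee_pos: [0.4695, -0.0114, 0.0285]
tcp_rot: [179.0, -0.3, -48.9]
wrist_force: [-0.0, 0.1, -1.4]
opening: 0.0334
grasp_force: 45.7
```

send_rows(
  targets="0 0 1 0 255;0 0 2 0 255",
)

```text
time: 14.8
ee_pos: [0.4691, -0.0115, 0.026]
tcp_rot: [179.0, -0.3, -48.9]
wrist_force: [-1.4, -1.8, 7.7]
opening: 0.033
grasp_force: 46.6
```

send_rows(
  targets="0 0 1 0 255;0 0 1 0 255",
)

```text
time: 15.05
ee_pos: [0.4692, -0.0116, 0.0259]
tcp_rot: [179.0, -0.3, -48.9]
wrist_force: [-3.6, -0.9, 8.9]
opening: 0.0327
grasp_force: 46.8
```

The sleeve has touched down on the sheet. I'll release it, rise, and go to the free area on the left, where pushing past reach along the rail direction (azimuth about 81°) will tilt the tool.

send_rows(
  targets="0 0 0 0 0;0 0 0 0 0;0 0 0 0 0;0 0 -30 0 0;0 0 -80 0 0;0 0 -140 0 0;0 0 -200 0 0;0 0 -200 0 0",
)

```text
time: 16.05
ee_pos: [0.4728, -0.0084, 0.2294]
tcp_rot: [179.3, -0.5, -48.9]
wrist_force: [0.6, -0.3, -0.8]
opening: 0.085
grasp_force: 0.0
```

```bash
python3 - <<'E'
from h import *
T=tcp();im=camera("wrist");np.save("T5.npy",T);cv2.imwrite("pics/w5.png",im);s=camera("side");cv2.imwrite("pics/s5.png",s)
cv2.imwrite("pics/v5.png",np.hstack([cv2.resize(im[60:300,180:380],(375,450)),cv2.resize(s[160:280,270:380],(412,450))]));print(bot.get_obs()['ee_pos'],bot.get_obs()['q'])
E
```

```text
[ 0.4714 -0.0085  0.2248] [  -0.5103   -5.2883   -0.8941   94.9757   -0.8572 -131.6485]
```

View pics/v5.png

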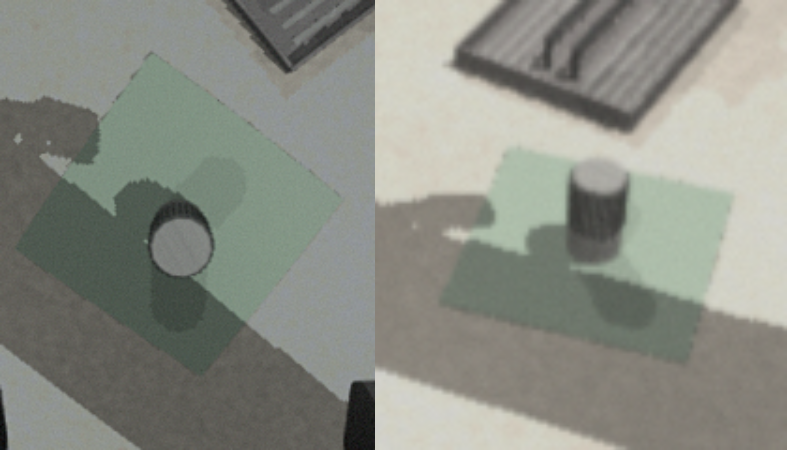

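send_rows(
  targets="-762 -192 -30 -40 0;-762 -192 -30 -40 0;-762 -192 -30 -40 0;-762 -192 -30 -40 0;-762 -192 -30 -40 0;-762 -192 -30 -40 0;-762 -192 -30 -40 0;-762 -192 -30 -40 0;-762 -192 -30 -40 0;-762 -192 -30 -40 0;-762 -192 -30 -40 0;-762 -192 -30 -40 0;-762 -192 -30 -40 0;-762 -192 -30 -40 0",
)

```text
time: 17.9
ee_pos: [0.1129, 0.6935, 0.2434]
tcp_rot: [178.7, 0.5, -8.7]
wrist_force: [0.5, -0.2, -0.4]
opening: 0.0858
grasp_force: 0.0
```

```bash
python3 - <<'E'
from h import *
o=bot.get_obs();print(o['time'],o['q'],o['ee_pos'],o['tcp_rot'])
E
```

```text
17.9 [ 80.5543  30.7434  43.7064 104.2431   0.4887 -90.7332] [0.1129 0.6935 0.2434] [178.7262   0.5049  -8.7236]
```

The sleeve stands upright on the sheet with its top at about (276,192) in the wrist picture. Now I'll build up tilt by pushing outward.

send_rows(
  targets="0 -190 0 0 0;0 -190 0 0 0;0 -190 0 0 0",
)

```text
time: 18.27
ee_pos: [0.1312, 0.7958, 0.2147]
tcp_rot: [-178.7, 0.5, -8.9]
wrist_force: [-0.6, -0.2, 0.5]
opening: 0.0852
grasp_force: 0.0
```

send_rows(
  targets="0 -190 0 0 0;0 -190 0 0 0;0 -190 0 0 0",
)

```text
time: 18.65
ee_pos: [0.1381, 0.8484, 0.1714]
tcp_rot: [-174.9, 0.4, -8.9]
wrist_force: [0.1, 0.1, 0.2]
opening: 0.0853
grasp_force: 0.0
```

send_rows(
  targets="0 -190 0 0 0;0 -190 0 0 0;0 -190 0 0 0",
)

```text
time: 19.02
ee_pos: [0.1442, 0.8953, 0.1376]
tcp_rot: [-171.1, 0.4, -8.9]
wrist_force: [0.1, 0.6, 0.3]
opening: 0.0857
grasp_force: 0.0
```

send_rows(
  targets="0 -190 0 0 0;0 -190 0 0 0;0 -190 0 0 0",
)

```text
time: 19.4
ee_pos: [0.1498, 0.9364, 0.1152]
tcp_rot: [-167.2, 0.4, -8.9]
wrist_force: [0.3, -0.6, -0.0]
opening: 0.085
grasp_force: 0.0
```

```bash
python3 - <<'E'
from h import *
o=bot.get_obs();print(o['time'],o['q'],o['ee_pos'],o['tcp_rot'])
E
```

```text
19.4 [ 80.7655  57.8607  70.692   90.0833   0.4806 -90.266 ] [0.1498 0.9364 0.1152] [-167.2497    0.4101   -8.869 ]
```

send_rows(
  targets="0 -190 -60 0 0;0 -190 -60 0 0;0 -190 -60 0 0",
)

```text
time: 19.77
ee_pos: [0.1529, 0.9577, 0.143]
tcp_rot: [-163.1, 0.4, -8.9]
wrist_force: [0.5, -0.3, -0.1]
opening: 0.0856
grasp_force: 0.0
```

send_rows(
  targets="0 -190 -40 0 0;0 -190 -40 0 0;0 -190 -40 0 0",
)

```text
time: 20.15
ee_pos: [0.1562, 0.9807, 0.161]
tcp_rot: [-159.2, 0.4, -8.9]
wrist_force: [-0.1, -0.4, -0.7]
opening: 0.0851
grasp_force: 0.0
```

send_rows(
  targets="0 -190 -40 0 0;0 -190 -40 0 0;0 -190 -40 0 0",
)

```text
time: 20.52
ee_pos: [0.1592, 1.0005, 0.1878]
tcp_rot: [-155.2, 0.4, -8.9]
wrist_force: [0.8, 0.5, 0.4]
opening: 0.0855
grasp_force: 0.0
```

send_rows(
  targets="0 -190 -40 0 0;0 -190 -40 0 0;0 -190 -40 0 0",
)

```text
time: 20.9
ee_pos: [0.1617, 1.0171, 0.2224]
tcp_rot: [-151.1, 0.4, -8.9]
wrist_force: [0.3, -0.4, 0.3]
opening: 0.0857
grasp_force: 0.0
```

```bash
python3 - <<'E'
from h import *
o=bot.get_obs();print(o['time'],o['q'],o['ee_pos'],o['tcp_rot'])
E
```

```text
20.9 [ 80.8386  53.4863  70.7349  78.3553   0.4561 -90.0677] [0.1617 1.0171 0.2224] [-151.1054    0.3666   -8.8817]
```

send_rows(
  targets="0 -190 -20 0 0;0 -190 -20 0 0;0 -190 -20 0 0",
)

```text
time: 21.28
ee_pos: [0.1646, 1.0356, 0.2489]
tcp_rot: [-147.2, 0.4, -8.9]
wrist_force: [0.5, -0.8, 0.3]
opening: 0.0855
grasp_force: 0.0
```

send_rows(
  targets="0 -190 -20 0 0;0 -190 -20 0 0;0 -190 -20 0 0",
)

```text
time: 21.65
ee_pos: [0.1669, 1.0502, 0.2832]
tcp_rot: [-143.2, 0.4, -8.9]
wrist_force: [-0.3, 0.5, -1.2]
opening: 0.0854
grasp_force: 0.0
```

send_rows(
  targets="0 -190 -20 0 0;0 -190 -20 0 0;0 -190 -20 0 0",
)

```text
time: 22.02
ee_pos: [0.1686, 1.0607, 0.324]
tcp_rot: [-139.2, 0.4, -8.9]
wrist_force: [0.9, -0.6, -0.2]
opening: 0.0855
grasp_force: 0.0
```

send_rows(
  targets="0 -190 -20 0 0;0 -190 -20 0 0;0 -190 -20 0 0",
)

```text
time: 22.4
ee_pos: [0.1697, 1.0665, 0.3685]
tcp_rot: [-135.3, 0.4, -8.9]
wrist_force: [-0.6, 0.5, 0.1]
opening: 0.0853
grasp_force: 0.0
```

```bash
python3 - <<'E'
from h import *
o=bot.get_obs();print(o['time'],o['q'],o['ee_pos'],o['tcp_rot'])
T=tcp();print(T)
m=cv2.imread("pics/w5.png");T5=np.load("T5.npy");print('sleeve',plane(wray(T5,(276.5,191.7)),.062),tri(wray(T5,(276.5,191.7)),ray("side",(270+(598-375)*110/412,160+178*120/450))))
E
```

```text
22.4 [ 80.8461  48.1096  70.7422  67.8918   0.4351 -89.9358] [0.1697 1.0665 0.3685] [-135.2587    0.3542   -8.8932]
[[ 0.988  -0.1141  0.1045  0.1697]
 [-0.1546 -0.7011  0.6961  1.0665]
 [-0.0062 -0.7039 -0.7103  0.3685]
 [ 0.      0.      0.      1.    ]]
sleeve [ 0.4689 -0.0099  0.062 ] (array([ 0.4681, -0.0093,  0.0579]), [np.float64(0.00010208343411603462), np.float64(0.00010208343411592567)])
```

The tilt is 44.7° at azimuth 81.5°, matching the rails (about 80.8°). The sleeve stands at (0.469, −0.010) with its top at about 60 mm. Next I'll compute the moves back to the approach line.

```bash
cat >> h.py <<'E'
def to(*ps):
    T=tcp()
    for p in ps: print((T[:3,:3].T@(np.array(p)-T[:3,3])*1000).round(1))
E
python3 -c "
from h import *
to((.445,-.171,.25),(.445,-.171,.202),(.471,.003,.0247))"
```

```text
[ 464.1  919.6 -748.5]
[ 464.4  953.4 -714.4]
[ 464.2  953.2 -464.6]
```

send_rows(
  targets="464 920 -748 90 0;464 920 -748 90 0;464 920 -748 90 0;464 920 -748 90 0;464 920 -748 90 0;464 920 -748 90 0;464 920 -748 90 0;464 920 -748 90 0;464 920 -748 90 0;464 920 -748 90 0;464 920 -748 90 0;464 920 -748 90 0;464 920 -748 90 0;464 920 -748 90 0;464 920 -748 90 0;464 920 -748 90 0;464 920 -748 90 0;464 920 -748 90 0;464 920 -748 90 0;464 920 -748 90 0",
)

```text
time: 24.9
ee_pos: [0.4259, -0.0863, 0.2584]
tcp_rot: [179.6, 44.6, -99.2]
wrist_force: [1.4, -0.2, -0.1]
opening: 0.0852
grasp_force: 0.0
```

```bash
python3 -c "
from h import *
o=bot.get_obs();print(o['time'],o['q'],o['ee_pos'],o['tcp_rot'])
print(tcp())
to((.445,-.171,.25),(.445,-.171,.202),(.471,.003,.0247))"
```

```text
24.9 [ -35.6754    3.637     1.1585  111.7092   38.7252 -125.2345] [ 0.4259 -0.0863  0.2584] [179.5625  44.6278 -99.2327]
[[-0.1142 -0.9879  0.1052  0.4259]
 [-0.7025  0.1551  0.6946 -0.0863]
 [-0.7025  0.0054 -0.7117  0.2584]
 [ 0.      0.      0.      1.    ]]
[ 63.2 -32.1 -50.8]
[ 97.  -32.3 -16.7]
[ 96.3 -32.  233.1]
```

send_rows(
  targets="97 -32 -17 0 0;97 -32 -17 0 0;97 -32 -17 0 0;97 -32 40 0 0;97 -32 90 0 0;97 -32 140 0 0;97 -32 180 0 0;97 -32 210 0 0;97 -32 233 0 0;97 -32 233 0 0;97 -32 233 0 0",
)

```text
time: 26.28
ee_pos: [0.471, 0.0046, 0.0255]
tcp_rot: [179.6, 44.6, -99.1]
wrist_force: [0.1, 0.2, 0.5]
opening: 0.0851
grasp_force: 0.0
```

```bash
python3 - <<'E'
from h import *
o=bot.get_obs();print(o['time'],o['q'],o['ee_pos'],o['tcp_rot'],o['wrist_force'])
to((.471,.003,.0247))
T=tcp();w=camera("wrist");s=camera("side")
cv2.imwrite("pics/v6.png",np.hstack([cv2.resize(w[130:380,130:430],(420,350)),cv2.resize(s[160:280,260:380],(350,350))]))
E
```

```text
26.275 [ -23.6624    5.6741  -22.1      76.6021   42.6977 -110.3328] [0.471  0.0046 0.0255] [179.6329  44.6068 -99.1244] [0.0709 0.1686 0.4638]
[ 1.7 -0.2 -0.5]
```

View pics/v6.png

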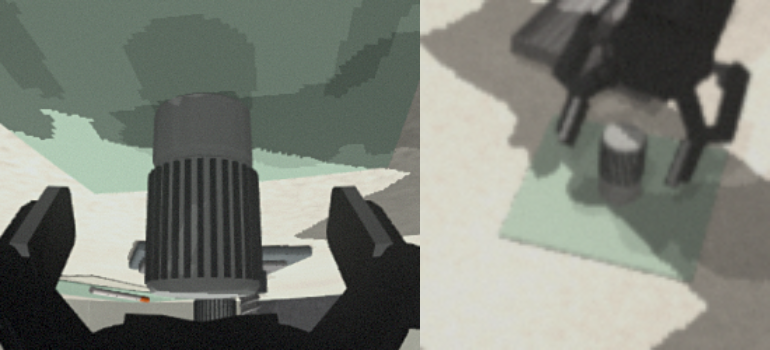

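The sleeve stands upright, centred between the open pads (about (203,190) in the left crop). I'll close on it.

send_rows(
  targets="0 0 0 0 255;0 0 0 0 255;0 0 0 0 255;0 0 0 0 255;0 0 0 0 255;0 0 0 0 255",
  newtons=50,
)

```text
time: 27.12
ee_pos: [0.4708, 0.0046, 0.0245]
tcp_rot: [179.5, 44.6, -99.2]
wrist_force: [-1.5, -3.4, 4.6]
opening: 0.0336
grasp_force: 49.7
```

```bash
python3 - <<'E'
from h import *
o=bot.get_obs();print(o['time'],o['q'],o['ee_pos'],o['tcp_rot'],o['wrist_force'],o['opening'])
p=o['ee_pos'];to(p+[0,0,.12])
E
```

```text
27.125 [ -23.6715    5.756   -22.1527   76.5188   42.6984 -110.2968] [0.4708 0.0046 0.0245] [179.5278  44.62   -99.2331] [-1.5097 -3.3976  4.649 ] 0.03361667625989461
[-84.3   0.7 -85.4]
```

```bash
python3 - <<'E'
from h import *
T=tcp();Rn=T[:3,:3]
M=Rn.T@(np.array([.469,-.010,.032])-T[:3,3]);print('mid in tool',M)
F=Rn@np.diag([-1,-1,1]);print('axis after',F@(Rn.T@[0,0,1]))
c=np.array([.5357,-.222,.0447]);p=c-F@M;print('final tcp',p)
to(p+[0,0,.1],p+[0,0,.006],p)
E
```

```text
mid in tool [ 0.0052 -0.0004 -0.0157]
axis after [-0.1488 -0.9888  0.0132]
final tcp [ 0.5372 -0.2148  0.0299]
[  72.5  -98.9 -220.5]
[ 138.6  -99.4 -153.6]
[ 142.8  -99.5 -149.3]
```

send_rows(
  targets="-20 0 -20 0 255;-50 0 -50 0 255;-84 0 -85 0 255;-84 0 -85 0 255",
)

```text
time: 27.62
ee_pos: [0.4727, 0.0043, 0.1466]
tcp_rot: [179.9, 44.6, -98.9]
wrist_force: [-0.0, -0.8, -2.0]
opening: 0.0341
grasp_force: 50.1
```

send_rows(
  targets="20 -10 -15 10 255;40 -25 -30 20 255;60 -40 -50 30 255;80 -55 -70 40 255;100 -70 -90 50 255;120 -80 -105 60 255;140 -90 -120 70 255;150 -95 -130 80 255;156 -99 -135 90 255;156 -99 -135 100 255",
)

```text
time: 28.88
ee_pos: [0.5371, -0.2144, 0.1273]
tcp_rot: [135.9, -7.7, 163.7]
wrist_force: [0.4, -0.5, -2.1]
opening: 0.0333
grasp_force: 50.2
```

send_rows(
  targets="0 0 0 10 255;0 0 0 20 255;0 0 0 30 255;0 0 0 40 255;0 0 0 50 255;0 0 0 60 255;0 0 0 70 255;0 0 0 80 255;0 0 0 80 255",
)

```text
time: 30.0
ee_pos: [0.537, -0.2137, 0.1281]
tcp_rot: [-179.4, -44.7, 80.8]
wrist_force: [-0.4, 0.4, -1.0]
opening: 0.0335
grasp_force: 50.2
```

```bash
python3 - <<'E'
from h import *
o=bot.get_obs();print(o['time'],o['q'],o['ee_pos'],o['tcp_rot'],o['wrist_force'],o['opening'])
p=np.array([.5372,-.2148,.0299]);to(p+[0,0,.03],p+[0,0,.008],p)
s=camera("side");t=camera("top");cv2.imwrite("pics/s7.png",s);cv2.imwrite("pics/t7.png",t)
E
```

```text
30.0 [-39.0524  28.917   17.4161 105.2357  37.2192  50.796 ] [ 0.537  -0.2137  0.1281] [-179.4222  -44.6655   80.7639] [-0.3882  0.3806 -1.0409] 0.03351013712578943
[-48.7   0.8  47.8]
[-64.1   1.   63.4]
[-69.8   1.   69.1]
```

send_rows(
  targets="-20 1 20 0 255;-40 1 40 0 255;-55 1 54 0 255;-62 1 61 0 255;-64 1 63 0 255;-64 1 63 0 255",
)

```text
time: 30.85
ee_pos: [0.5378, -0.2155, 0.0405]
tcp_rot: [-179.6, -44.6, 80.8]
wrist_force: [0.2, -0.2, -1.1]
opening: 0.0337
grasp_force: 50.2
```

```bash
python3 - <<'E'
from h import *
o=bot.get_obs();print(o['time'],o['ee_pos'],o['wrist_force'],o['torque']);to([.5372,-.2148,.0299])
E
```

```text
30.85 [ 0.5378 -0.2155  0.0405] [ 0.2277 -0.218  -1.1499] [-0.7924  0.0587  0.0221]
[-7.  -0.7  7.9]
```

Still free. I'll feel the way down in 1.5 mm steps.

send_rows(
  targets="-2 0 2 0 255;-4 0 4 0 255;-4 0 4 0 255",
)

```text
time: 31.22
ee_pos: [0.5375, -0.2153, 0.0341]
tcp_rot: [-179.5, -44.6, 80.7]
wrist_force: [-1.0, -0.0, -0.8]
opening: 0.0335
grasp_force: 50.2
```

send_rows(
  targets="-1 0 1 0 255;-1 0 1 0 255",
)

```text
time: 31.48
ee_pos: [0.5375, -0.2153, 0.0327]
tcp_rot: [-179.5, -44.6, 80.7]
wrist_force: [-0.3, -0.4, -2.1]
opening: 0.0335
grasp_force: 50.2
```

send_rows(
  targets="-1 0 1 0 255;-1 0 1 0 255",
)

```text
time: 31.72
ee_pos: [0.5375, -0.2153, 0.0312]
tcp_rot: [-179.5, -44.6, 80.7]
wrist_force: [-0.1, -0.1, -0.5]
opening: 0.0337
grasp_force: 50.2
```

send_rows(
  targets="-1 0 1 0 255;-1 0 1 0 255",
)

```text
time: 31.98
ee_pos: [0.5376, -0.2154, 0.0308]
tcp_rot: [-179.6, -44.6, 80.8]
wrist_force: [-2.5, -0.1, 4.1]
opening: 0.0336
grasp_force: 50.6
```

send_rows(
  targets="-0.7 0 0.7 0 255;-0.7 0 0.7 0 255",
)

```text
time: 32.22
ee_pos: [0.5377, -0.2155, 0.0307]
tcp_rot: [-179.6, -44.7, 80.8]
wrist_force: [-4.9, -1.8, 11.9]
opening: 0.0341
grasp_force: 51.0
```

The contact is on the +x rail only (force pushes −x), so I'll shift about 1.5 mm in −x and settle.

send_rows(
  targets="0 -1 0 0 255;0 -1 0 0 255;0 -1 0 0 255",
)

```text
time: 32.6
ee_pos: [0.537, -0.2153, 0.0304]
tcp_rot: [-179.6, -44.7, 80.8]
wrist_force: [-1.5, -1.6, 7.6]
opening: 0.034
grasp_force: 50.8
```

send_rows(
  targets="0 -0.6 0 0 255;0 -0.6 0 0 255",
)

```text
time: 32.85
ee_pos: [0.5366, -0.2153, 0.0301]
tcp_rot: [-179.7, -44.6, 80.8]
wrist_force: [1.0, -0.0, 5.9]
opening: 0.0337
grasp_force: 50.6
```

```bash
python3 - <<'E'
from h import *
o=bot.get_obs();print(o['time'],o['ee_pos'],o['wrist_force'],o['torque'])
E
```

```text
32.85 [ 0.5366 -0.2153  0.0301] [ 1.0484 -0.0056  5.9158] [ 0.1809 -0.2506 -0.1962]
```

Now it is balanced on both rails at the expected height. I'll release and back off along the tool axis.

send_rows(
  targets="0 0 0 0 130;0 0 0 0 110;0 0 0 0 90;0 0 0 0 60;0 0 0 0 30;0 0 0 0 0;0 0 -10 0 0;0 0 -40 0 0;0 0 -80 0 0;0 0 -140 0 0;0 0 -140 0 0",
)

```text
time: 34.22
ee_pos: [0.5215, -0.3161, 0.1321]
tcp_rot: [-179.9, -44.4, 80.9]
wrist_force: [-0.3, 0.8, -0.6]
opening: 0.0855
grasp_force: 0.0
```

```bash
python3 - <<'E'
from h import *
o=bot.get_obs();print(o['time'],o['ee_pos'],o['wrist_force'],o['opening'])
T=tcp();w=camera("wrist");t=camera("top");cv2.imwrite("pics/w9.png",w);cv2.imwrite("pics/t9.png",t)
# predicted pixels of sleeve ends in wrist view (inverse fisheye)
m=camera_model("wrist");P=np.linalg.inv(T@m["T_tool_cam"])
u=np.array([.158,.987,0])
def px(p):
    q=P[:3,:3]@p+P[:3,3];th=np.arctan2(np.hypot(q[0],q[1]),q[2]);return m["K"][:2,2]+m["K"][0,0]*th*q[:2]/np.hypot(q[0],q[1])
c=np.array([.5357,-.222,.0447])
for s in(-.06,-.03,0,.03,.06): print(s,px(c+s*u).round(),px(c+s*u+[0,0,.017]).round())
# bright/dark map along axis on the sleeve top line, and fixed top view
g=cv2.cvtColor(w,6)
for s in np.arange(-.07,.075,.005):
    p=px(c+s*u+[0,0,.017]).round().astype(int);print(round(s,3),p,g[p[1]-1:p[1]+2,p[0]-8:p[0]+9:2].mean(0).astype(int))
E
```

```text
34.225 [ 0.5215 -0.3161  0.1321] [-0.3128  0.7955 -0.6019] 0.08547499823143463
-0.06 [272. 260.] [272. 252.]
-0.03 [272. 225.] [272. 216.]
0 [272. 193.] [272. 183.]
0.03 [272. 165.] [272. 153.]
0.06 [272. 139.] [272. 127.]
-0.07 [272 265] [59 56 56 54 55 54 62 66 70]
-0.065 [272 259] [56 56 63 68 64 68 64 66 67]
-0.06 [272 252] [52 53 64 68 65 64 67 66 64]
-0.055 [272 246] [60 56 62 71 68 67 65 65 69]
-0.05 [272 240] [55 53 61 68 63 69 66 67 69]
-0.045 [272 234] [55 53 62 67 65 67 65 67 70]
-0.04 [272 227] [65 68 67 65 65 68 66 67 70]
-0.035 [272 221] [64 69 68 65 67 68 67 66 69]
-0.03 [272 216] [82 82 79 79 79 80 81 85 84]
-0.025 [272 210] [83 40 99 45 75 68 62 86 47]
-0.02 [272 204] [ 84  38 100  56  80  68  66  86  51]
-0.015 [272 199] [84 41 96 51 79 71 62 87 54]
-0.01 [272 193] [ 76  43  87  53  79  69  74 104  73]
-0.005 [272 188] [ 80  42 105  91 108 110  89 131  76]
0.0 [272 183] [100  66 118 103 112 102  92 131  75]
0.005 [272 177] [114  72 109 103  89 130  90 132  74]
0.01 [272 172] [142 138 147 151 152 151 145 140 133]
0.015 [272 167] [154 152 160 160 158 152 146 141 138]
0.02 [272 163] [150 149 156 155 156 151 149 144 139]
0.025 [272 158] [147 147 155 157 156 155 150 145 142]
0.03 [272 153] [ 58 116 119 132 128 134 126 125 110]
0.035 [272 149] [ 85 114 113 112 112 117 112 111 114]
0.04 [272 144] [74 76 78 76 75 78 77 76 76]
0.045 [272 140] [73 72 72 70 71 71 71 69 71]
0.05 [272 136] [121 122 124 124 123 124 124 125 123]
0.055 [272 132] [181 178 179 180 180 179 179 179 181]
0.06 [272 127] [179 179 180 180 180 178 178 179 177]
0.065 [272 123] [179 181 180 179 181 179 179 177 181]
0.07 [272 120] [178 180 179 180 181 181 181 179 181]
0.075 [272 116] [179 179 179 179 182 180 180 179 182]
```

The wrist picture matches the prediction: knurl from −30 to about +7 mm along the rails, plain part to +30 mm, centred in the cradle. The gripper is clear, so I'm handing in.

```bash
python3 -c "
from workcell import ticket
print(ticket.job_done())"
```

```text
the job is handed in; nothing more can be done
None
```

The job is handed in at about 34 s of the 72 s allowed: I unscrewed the sleeve, stood it mouth down on the green sheet and let go, then re-gripped it at about 45° and laid it on both tray rails, centred within about ±30 mm. The last wrist picture supports that position, I did not re-check the spectacle case, phone and pliers but the arm never went near them, and no verdict was shown.

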